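# Fetch the specimen pot from behind two bottles and weigh it

## Robot

A 6-joint arm with a two-finger parallel gripper is mounted at the origin on the work surface. World frame = base frame: x ahead of the robot, y to its left, z up, the work surface at z = 0. Lengths are in m, angles in rad, forces in N, time in s.
With the tool pointing down it reaches from about 0.325 to 0.775 m from the base axis. Payload 5.5 kg.
Tool frame: the origin (TCP) lies on the centre line of the jaws, within the pads' length; the fingertips stand robot.nose_length ahead of it and the grasp point (between the pads) lies 2 mm behind it (robot.nose_length is the distance from the TCP to the fingertips, in m); z points along the fingers, y is the line along which they close (so a half turn about z gives the same grasp; the last joint's range is limited). The gripper opens to 88 mm and grips with 3 to 60 N. Pads are 20 mm wide; open, the fingers measure 115 mm over their backs; the gripper's body (75 mm by 178 mm) begins 61 mm behind the grasp point.
Start: joints at [1.168, 0.091, 1.231, -0, 1.82, -0.057], TCP at [0.203, 0.564, 0.24] pointing down, gripper open.
Joint ranges: [-2.87, 2.87], [-0.86, 2.18], [0.17, 2.46], [-1.51, 4.65], [0.06, 2.69], [-2.65, 2.65]. Speed limits (rad/s): [2.57, 2.57, 3.01, 3.14, 3.14, 3.14].

## Interface

Orientations are given as a unit quaternion [x, y, z, w].
In Python, from plant import robot gives the robot as it stands.
- The arm moves only by the shell command python3 -m inch 'ROWS' [FORCE]. ROWS is JSON, a list of rows, each an object of numbers: "ax", "ay", "az": the turn, a rotation vector about the tool's x, y, z in units of 10 degrees (1.0 is 10 degrees); "x", "y", "z": the shift along the tool's x, y, z in m; "fingers": the opening in per cent of the stroke, from 0 (shut) to 100 (fully open). In form: [{"ax": .., "ay": .., "az": .., "x": .., "y": .., "z": .., "fingers": ..}, ...]. A call has 1 to 12 rows; each row is the pose to reach, as a shift and turn from the pose commanded when the call began, along the tool's axes at that moment; what a row does not reach only later rows make up. A row lasts 1/8 s, in which the tool goes at most 62.5 mm and 10.7 degrees, less where a joint would pass 70% of its speed; a pose out of reach is approached as far as the arm can. A call with a gripper value outside its range is refused whole. The fingers move at their own pace and stop on an object; FORCE is the grip in N (left out, the last holds). Time passes only in rows, so rows that repeat a pose let the fingers close. It gives the time, the measured TCP pose, the force, the opening and the grip force at its end, in the units of the state.
- robot.get_state(): the state, without advancing time (a new reading comes with each control period).
- robot.grab_frame(name): name is "scene" or "top" or "wrist"; returns the picture (420x560x3 uint8, blue, green, red); there is no depth.
- robot.calibration(name): a dict with "intrinsics" (3x3 intrinsics, pixels), "eye" and "rotation" of the camera in the world. Camera axes: x right, y down, z forward; pixel columns grow to the right and rows downward; lengths in m; the calibration is good to about 2 mm. A picture is of the moment at which its call begins: read the wrist's pose just before it. calibration takes no time and is no camera call; for the wrist camera it gives the pose at the moment of the call.
- robot.hand_in(): hands the job in; it is judged then, once.
The state is a dict: "t": time; "joint_pos": joint angles; "dq": joint speeds; "joint_efforts": joint torques, N m; "eef_pos": TCP position; "eef_rot": TCP orientation; "wrist_force": force on the tool from outside, world axes, zero at the start; "wrist_torque": the same for the moment, N m; "grip_width": opening from 0.0 (shut) to 1.0 (fully open); "gripper_force": force on a finger pad.
Only numpy, scipy, OpenCV 4.12 (cv2) and the standard library are available. Lean on these libraries where they do the work, as an engineer would, in place of code of your own. Each camera call takes 0.05 s, during which the arm holds its last target. There are 200 camera calls.

## Task

The low, wide specimen pot at the back of the grey railed stand has to be weighed: first move the spray bottle and the square bottle that stand in front of it into the empty steel tray at the side, then set the pot on the middle of the balance pan, and only after that put each bottle back in the middle of its own rubber mat (spray bottle on the round one, square bottle on the square one). Keep everything upright, set things down rather than dropping them, and leave the tall jar where it is; the pot stays on the balance.

Things in the scene. Friction and masses are not known exactly. Their poses are not given: they have to be found in the camera images.
- spray_bottle: Loose white trigger-spray bottle, 151 mm high, about 0.25 kg. Round body 64 mm wide, tapering from 85 mm height to a 28 mm neck at 112 mm. Grey head on the axis, 62 mm along its x, 26 mm wide along its y, at 124 to 151 mm height: grip it across the 26 mm from above. Nozzle at 139 mm height reaches 64 mm along +x, over the back of the stand at the start. Origin: centre of the underside, z up.
- square_bottle: Loose clear bottle with paper label, about 0.28 kg: square body 64 x 64 mm to 96 mm height (sides along its x and y), sloping shoulder to 112 mm, round white screw cap 40 mm in diameter at 113 to 140 mm height (top): grip it by the cap from above. Starts on the square mat. Origin: centre of the underside, z up.
- pot: The thing to fetch: loose low wide specimen pot, about 0.12 kg, clear body 52 mm in diameter, white lid 56 mm in diameter at 28 to 44 mm height (top). Starts on the stand's floor at the back, 72 mm behind one of the bottles (12 mm gap) and 100 mm beside the tall jar. Origin: centre of the underside, z up.
- tall_jar: Bystander to leave standing: loose narrow jar 40 mm in diameter, 64 mm high, white lid, in the other place at the back of the stand. Origin: centre of the underside, z up. (A fixed pink tube rack, 54 mm high, stands between the stand and the robot.)
- bay: Fixed grey stand: floor plate 200 mm (x) by 270 mm (y), 4 mm thick; 8 mm steel rail, top at 38 mm height, along the back (x = +95 mm) and sides (y = +-130 mm); open in front (-x, to the robot). The mats lie at x = -36 mm, y = +-50 mm, pot and jar start at x = +36 mm, y = +-50 mm; which is on which side varies. Origin: centre of the underside on the work surface, z up.
- round_mat: Black round rubber mat, 86 mm in diameter, 3 mm thick, fixed on the stand's floor: the spray bottle's place, where it stands at the start. Origin: centre of its underside (4 mm above the work surface); its top is 3 mm higher.
- square_mat: Black square rubber mat, 78 x 78 mm, 3 mm thick, fixed on the stand's floor: the square bottle's place, where it stands at the start. Origin: centre of its underside (4 mm above the work surface); its top is 3 mm higher.
- tray: Fixed empty shallow dark steel tray, left or right of the stand: 260 mm along its x, 160 mm along its y, 14 mm high, walls and floor 4 mm thick. The side area; it holds both bottles, one behind the other along its x. Origin: centre of the underside on the work surface, z up.
- balance: Fixed white laboratory balance, on the side opposite the tray. Round steel pan 110 mm in diameter, flat top at 70 mm height. Housing 180 mm wide along y, top at 56 mm, from 95 mm behind the pan's centre (+x) to 155 mm in front of it (-x, dark display). Origin: on the work surface right below the pan's centre, z up.
Not all that is in view belongs to the job. What is shaped like the pot but turquoise is not meant.

How it is judged:
On the way, in this order (a step that is already met when the one before it is completed fails the run):
1. both bottles stand released and upright in the steel tray, the pot still in the stand (contact force between the fingers and spray_bottle below 0.1 N and linear speed of each of spray_bottle, square_bottle below 0.02 m/s and angle between each of spray_bottle, square_bottle's own z axis and vertical below 0.1 rad and x of spray_bottle in the frame of tray between -0.1 and 0.1 m and y of spray_bottle in the frame of tray between -0.05 and 0.05 m and height (world z) of each of spray_bottle, square_bottle below 0.012 m and contact force between the fingers and square_bottle below 0.1 N and x of square_bottle in the frame of tray between -0.1 and 0.1 m and y of square_bottle in the frame of tray between -0.05 and 0.05 m and horizontal distance between pot and bay below 0.11 m), for 0.2 s.
2. the pot stands released on the middle of the balance pan while both bottles are in the tray (contact force between the fingers and pot below 0.1 N and linear speed of each of pot, spray_bottle, square_bottle below 0.02 m/s and angle between each of pot, spray_bottle, square_bottle's own z axis and vertical below 0.1 rad and horizontal distance between pot and balance below 0.015 m and z of pot in the frame of balance between 0.064 and 0.076 m and contact force between the fingers and spray_bottle below 0.1 N and x of spray_bottle in the frame of tray between -0.1 and 0.1 m and y of spray_bottle in the frame of tray between -0.05 and 0.05 m and height (world z) of each of spray_bottle, square_bottle below 0.012 m and contact force between the fingers and square_bottle below 0.1 N and x of square_bottle in the frame of tray between -0.1 and 0.1 m and y of square_bottle in the frame of tray between -0.05 and 0.05 m), for 0.2 s.
At the end, for the whole second after the job is handed in: Pot on the pan within 15 mm of its centre; spray bottle on the round mat, square bottle on the square mat, each within 15 mm of its centre; all three upright, released and at rest; tall jar upright and at rest within 25 mm of its start (contact force between the fingers and pot below 0.1 N and linear speed of each of pot, spray_bottle, square_bottle, tall_jar below 0.02 m/s and angle between each of pot, spray_bottle, square_bottle, tall_jar's own z axis and vertical below 0.1 rad and horizontal distance between pot and balance below 0.015 m and z of pot in the frame of balance between 0.064 and 0.076 m and contact force between the fingers and spray_bottle below 0.1 N and horizontal distance between spray_bottle and round_mat below 0.015 m and z of spray_bottle in the frame of round_mat between -0.001 and 0.007 m and contact force between the fingers and square_bottle below 0.1 N and horizontal distance between square_bottle and square_mat below 0.015 m and z of square_bottle in the frame of square_mat between -0.001 and 0.007 m and distance of tall_jar from where it was at the start of the episode below 0.025 m); the robot touches nothing.
It fails at once if a bottle or the pot tipped by more than 40 degrees (angle between any of spray_bottle, square_bottle, pot's own z axis and vertical above 0.7 rad).
It fails at once if a bottle or the pot dropped (moving faster than 0.6 m/s out of the fingers) ((linear speed of spray_bottle above 0.6 m/s and contact force between the fingers and spray_bottle below 0.05 N) or (linear speed of square_bottle above 0.6 m/s and contact force between the fingers and square_bottle below 0.05 N) or (linear speed of pot above 0.6 m/s and contact force between the fingers and pot below 0.05 N)).
It fails at once if the tall jar moved more than 40 mm or tipped over (distance of tall_jar from where it was at the start of the episode above 0.04 m or angle between tall_jar's own z axis and vertical above 0.7 rad).
It also fails if it takes over 120 s, if anything falls off the work surface, if the arm or the gripper's body presses on something with over 40 N, if the wrist force passes 120 N, or if a joint passes its speed limit or range.

## Working session

There is one attempt and no reset: what is moved stays moved. The work goes in short steps, Python scripts to look and compute and a shell command to move; the robot and the scene stay as the last step left them, time stands still between calls to the robot, and variables do not carry over. Pictures are saved under pics/ and viewed, at most 14 in all, crops included, and the job is handed in when it is done.

```bash
ls; mkdir -p pics
python3 - <<'E'
from plant import robot
import cv2
for n in ("scene","top"):
    cv2.imwrite(f"pics/{n}0.png",robot.grab_frame(n)); c=robot.calibration(n); print(n,c)
print(robot.get_state(), robot.nose_length)
E
```

```text
pics
scene {'intrinsics': array([[439.28051114,   0.        , 286.45334312],
       [  0.        , 439.28051114, 212.1183352 ],
       [  0.        ,   0.        ,   1.        ]]), 'eye': array([1.48843444, 0.13254857, 0.65671894]), 'rotation': array([ 0.58553471,  0.6715773 , -0.34795376, -0.29165256])}
top {'intrinsics': array([[400.40802261,   0.        , 276.44713936],
       [  0.        , 400.40802261, 204.46536212],
       [  0.        ,   0.        ,   1.        ]]), 'eye': array([0.4809721 , 0.00683918, 0.88611436]), 'rotation': array([-0.6985079 ,  0.71069703, -0.06134615,  0.05686033])}
{'t': 0.1, 'joint_pos': array([ 1.16831234e+00,  9.18175174e-02,  1.23176016e+00, -2.42877597e-06,
        1.81977972e+00, -5.67146433e-02]), 'dq': array([ 0.00085754, -0.00111697, -0.00334068,  0.0011966 , -0.00144506,
       -0.00132459]), 'joint_efforts': array([ 2.28097582e-03, -4.47854733e+01, -4.07572281e+01,  7.01115397e-02,
        2.83311261e-02, -1.00280140e-04]), 'eef_pos': array([0.20327401, 0.56427605, 0.23860258]), 'eef_rot': array([ 1.72024957e-01,  9.85092196e-01, -8.59483974e-04, -1.99670311e-04]), 'wrist_force': array([0.02627641, 0.77726101, 0.02528814]), 'wrist_torque': array([ 0.00833281, -0.01156967,  0.01714621]), 'gripper_force': 0.0, 'grip_width': 0.9986111953523432} 0.017
```

View pics/scene0.png

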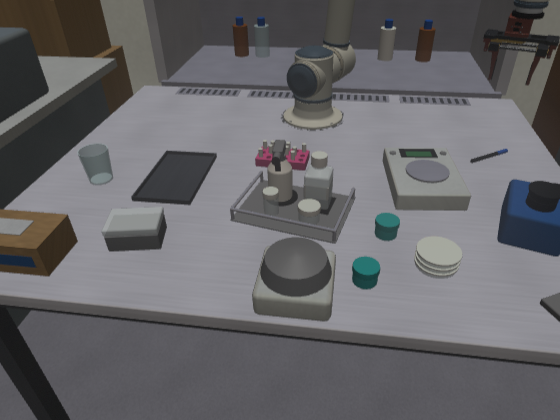

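```bash
python3 -c "
import cv2
a=cv2.imread('pics/top0.png'); cv2.imwrite('pics/top0b.png',cv2.resize(a,(800,600),interpolation=cv2.INTER_CUBIC))"
```

```text
(no output)
```

View pics/top0b.png

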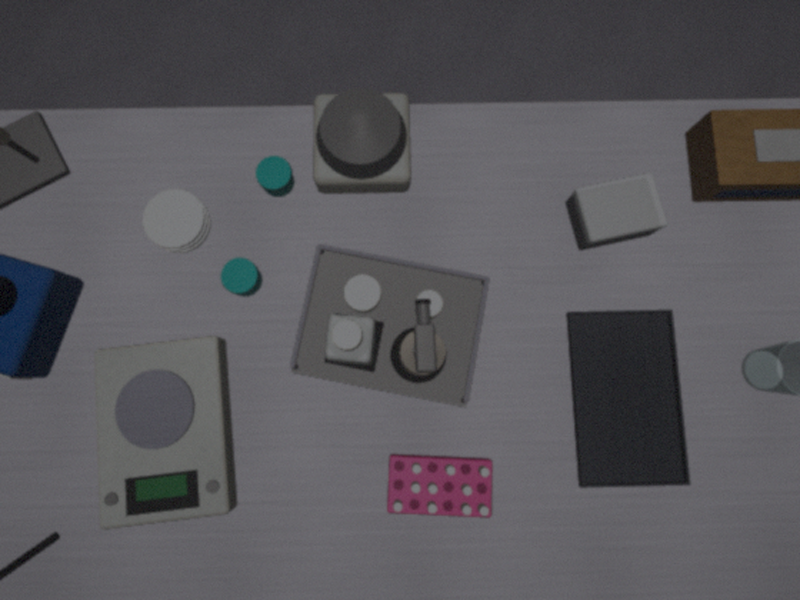

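The top view shows the tray on the right (corners about (567,312), (671,310), (689,485), (579,487) at 800x600) and the balance on the left, pan at (155,409). In the stand, the pot lid is at (362,292) behind the square bottle, whose cap is at (347,335). The spray bottle is at (424,350), in front of the jar at (429,303). The turquoise pots lie outside the stand.

```bash
cat > h.py <<'E'
import numpy as np, cv2
from scipy.spatial.transform import Rotation as R
from plant import robot
def w(c,px,z,s=1.0):
    "pixels (in a picture enlarged by s) -> world at height z"
    px=np.atleast_2d(px)/s
    K=c["intrinsics"]; r=np.c_[px,np.ones(len(px))]@np.linalg.inv(K).T
    r=r@(R.from_quat(c["rotation"]).as_matrix() if np.size(c["rotation"])==4 else c["rotation"]).T
    e=c["eye"]; return e+r*((z-e[2])/r[:,2])[:,None]
def pix(c,P):
    M=R.from_quat(c["rotation"]).as_matrix(); q=(np.atleast_2d(P)-c["eye"])@M@c["intrinsics"].T
    return q[:,:2]/q[:,2:]
E
python3 - <<'E'
from h import *
np.set_printoptions(precision=4,suppress=True)
c=robot.calibration("top"); s=800/560
def ctr(n,p,z):
    q=w(c,p,z,s); m=q.mean(0); print(n,m[:2]); return q
q=ctr("bay",[(321,247),(488,278),(465,405),(292,372)],.038)
print([np.linalg.norm(q[i]-q[i-1]) for i in range(4)])
f=(q[0]+q[1]-q[2]-q[3])[:2]; l=(q[0]+q[3]-q[1]-q[2])[:2]; print("yaw",np.arctan2(f[1],f[0]),np.arctan2(-l[0],l[1]))
q=ctr("tray",[(567,312),(671,310),(689,485),(579,487)],.014)
print([np.linalg.norm(q[i]-q[i-1]) for i in range(4)])
f=(q[0]+q[1]-q[2]-q[3])[:2]; l=(q[0]+q[3]-q[1]-q[2])[:2]; print("yaw",np.arctan2(f[1],f[0]),np.arctan2(-l[0],l[1]))
ctr("pot",[(362,292)],.048);ctr("jar",[(429,303)],.068);ctr("cap",[(347,335)],.147);ctr("pan",[(155,409)],.07)
q=ctr("spray",[(426,374),(423,322),(422,300)],.158);print(q)
q=ctr("sqshoulder",[(332,314),(376,317),(373,362),(327,359)],.103);print(q)
a=cv2.imread("pics/top0.png")[160:300,190:360]; cv2.imwrite("pics/c1.png",cv2.convertScaleAbs(cv2.resize(a,None,fx=4.2,fy=4.2,interpolation=cv2.INTER_CUBIC),alpha=1.6))
E
```

```text
bay [0.5757 0.0063]
[np.float64(0.19251728455201184), np.float64(0.257732358978142), np.float64(0.19227999596515333), np.float64(0.25753726697730456)]
yaw -0.2194564816441837 -0.20395864735677555
tray [ 0.4636 -0.345 ]
[np.float64(0.25840397970997325), np.float64(0.16077592363964585), np.float64(0.258952217510167), np.float64(0.1617266599775779)]
yaw 0.002037443134905952 0.0005811038180184657
pot [0.6235 0.0491]
jar [ 0.6023 -0.0486]
cap [0.5506 0.064 ]
pan [0.459  0.3382]
spray [ 0.552  -0.0346]
[[ 0.4986 -0.0362  0.158 ]
 [ 0.5645 -0.0341  0.158 ]
 [ 0.593  -0.0336  0.158 ]]
sqshoulder [0.5507 0.0606]
[[0.5841 0.088  0.103 ]
 [0.5789 0.0274 0.103 ]
 [0.5173 0.0322 0.103 ]
 [0.5225 0.0947 0.103 ]]
```

View pics/c1.png

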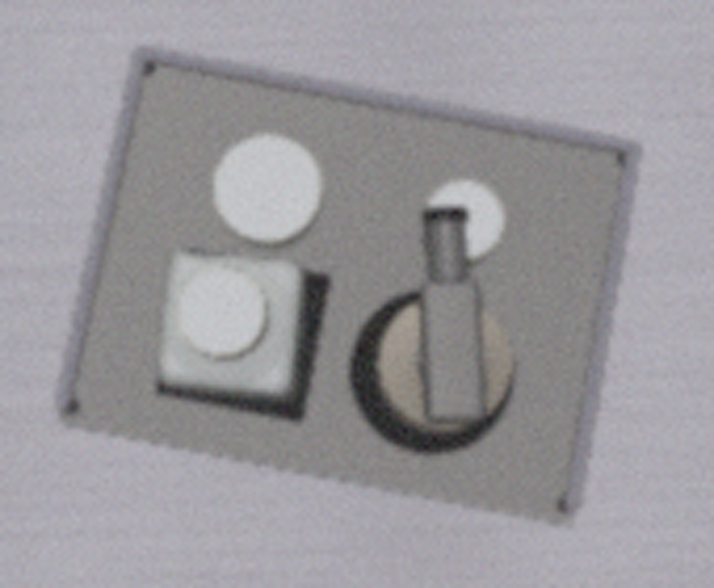

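The crop shows the pot lid at (268,188), the cap at (221,311), the spray head from (457,419) to its nozzle end at (446,209), and the jar lid at (466,219). The square mat corners are at (328,275), (302,420) and (157,393).

Run:
```python
from h import *
from scipy.optimize import least_squares
np.set_printoptions(precision=4,suppress=True)
c=robot.calibration("top")
W=lambda p,z: w(c,np.array(p)/4.2+[190,160],z)
q=W([(138,47),(640,146),(573,524),(58,424)],.038); print("rail outer sides",[np.linalg.norm(q[i]-q[i-1]) for i in range(4)])
rail=np.array([(.099,.134),(.099,-.134),(-.1,-.134),(-.1,.134)])
mw=W([(328,275),(302,420),(157,393)],.007); mm=np.array([(.003,.011),(-.075,.011),(-.075,.089)])
def f(p,sep=False):
    a,b=np.cos(p[2]),np.sin(p[2]); T=lambda m: m@np.array([[a,b],[-b,a]])+p[:2]
    return np.r_[(T(rail)-q[:,:2]).ravel(),(T(mm)-mw[:,:2]).ravel()]
r=least_squares(f,[.576,.006,-.21],loss="soft_l1",f_scale=.002); p=r.x; print("bay",p); print(f(p).reshape(-1,2)*1e3)
a,b=np.cos(p[2]),np.sin(p[2])
for n,m in dict(sqmat=(-.036,.05),rmat=(-.036,-.05),pot=(.036,.05),jar=(.036,-.05)).items(): print(n,np.array(m)@np.array([[a,b],[-b,a]])+p[:2])
print("pot",W([(268,188)],.048)[:,:2],"cap",W([(221,311)],.147)[:,:2],"jar",W([(466,219)],.068)[:,:2])
h=W([(428,420),(486,418),(421,285),(473,280)],.158);n=W([(425,210),(466,208)],.146)
print("head",h[:,:2],h.mean(0),"noz",n[:,:2],"yaw",np.arctan2(*(n.mean(0)-h[:2].mean(0))[[1,0]]))
```

```text
rail outer sides [np.float64(0.19684495338106328), np.float64(0.26419445036210326), np.float64(0.19441603556253376), np.float64(0.26083074713096066)]
bay [ 0.577   0.0072 -0.2109]
[[ 2.1822  2.0001]
 [ 2.6681 -1.9991]
 [-2.0506 -2.1283]
 [ 0.5331  4.6526]
 [-0.5346 -1.8259]
 [-1.548  -0.0326]
 [-0.4268  1.1558]]
sqmat [0.5522 0.0637]
rmat [ 0.5313 -0.0341]
pot [0.6226 0.0486]
jar [ 0.6017 -0.0492]
pot [[0.6227 0.0483]] cap [[0.5514 0.0645]] jar [[ 0.6022 -0.0499]]
head [[ 0.502  -0.025 ]
 [ 0.5024 -0.0499]
 [ 0.5602 -0.0233]
 [ 0.562  -0.046 ]] [ 0.5316 -0.036   0.158 ] noz [[ 0.595  -0.0264]
 [ 0.5956 -0.0447]] yaw 0.02029843947156678
```

```bash
cat >> h.py <<'E'
def go(x,y,z,yaw):
    "shift and turn (tool axes, 10 deg) to TCP x,y,z, pointing down, tool y at world angle yaw+90deg"
    s=robot.get_state(); r=R.from_quat(s["eef_rot"])
    c,n=np.cos(yaw),np.sin(yaw)
    g=R.from_matrix(np.array([[-c,-n,0],[-n,c,0],[0,0,-1]]).astype(float))
    d=r.inv().apply(np.array([x,y,z])-s["eef_pos"]); a=np.degrees((r.inv()*g).as_rotvec())/10
    print("xyz",d.round(4),"a",a.round(3),"at",s["eef_pos"].round(4),"t",s["t"],"q6",s["joint_pos"][5].round(2),"grip",s["grip_width"].round(3))
E
python3 -c "
from h import *
go(.5313,-.0355,.24,.025)"
```

```text
Traceback (most recent call last):
  File "h.py", line 19, in go
    print("xyz",d.round(4),"a",a.round(3),"at",s["eef_pos"].round(4),"t",s["t"],"q6",s["joint_pos"][5].round(2),"grip",s["grip_width"].round(3))
                                                                                                                       ^^^^^^^^^^^^^^^^^^^^^
AttributeError: 'float' object has no attribute 'round'
```

```bash
sed -i 's/s\["grip_width"\].round(3)/round(s["grip_width"],3)/' h.py
python3 -c "
from h import *
go(.5313,-.0355,.24,.025)"
```

```text
xyz [-0.5119 -0.4531 -0.0006] a [-1.000e-02 -2.000e-03 -2.124e+00] at [0.2033 0.5643 0.2386] t 0.1 q6 -0.06 grip 0.999
```

```bash
python3 -m inch '[{"x":-0.05,"y":-0.045,"z":0,"az":-0.2},{"x":-0.1,"y":-0.09,"z":0,"az":-0.4},{"x":-0.14,"y":-0.125,"z":0,"az":-0.6},{"x":-0.18,"y":-0.16,"z":0,"az":-0.8},{"x":-0.22,"y":-0.195,"z":0,"az":-1.0},{"x":-0.27,"y":-0.24,"z":0,"az":-1.2},{"x":-0.31,"y":-0.275,"z":0,"az":-1.4},{"x":-0.36,"y":-0.32,"z":0,"az":-1.6},{"x":-0.4,"y":-0.355,"z":0,"az":-1.8},{"x":-0.44,"y":-0.39,"z":0,"az":-2.0},{"x":-0.48,"y":-0.425,"z":0,"az":-2.1},{"x":-0.512,"y":-0.453,"z":0,"az":-2.12}]' 30
python3 -m inch '[{"x":0},{"x":0}]'
python3 -c "
from h import *
go(.5313,-.0355,.143,.025)
cv2.imwrite('pics/w1.png',robot.grab_frame('wrist')); print(robot.calibration('wrist'))"
```

```text
xyz [-0.5119 -0.4529  0.0964] a [-1.000e-02 -2.000e-03 -2.124e+00] at [0.2033 0.5643 0.2386] t 0.1 q6 -0.06 grip 0.999
{'intrinsics': array([[376.48499206,   0.        , 280.67128841],
       [  0.        , 376.48499206, 208.8610719 ],
       [  0.        ,   0.        ,   1.        ]]), 'eye': array([0.13476027, 0.58880132, 0.38299694]), 'rotation': array([0.81068276, 0.56963214, 0.07728285, 0.11108578])}validation failed for argument at $[0]...
validation failed for argument at $[0]...
```

View pics/w1.png

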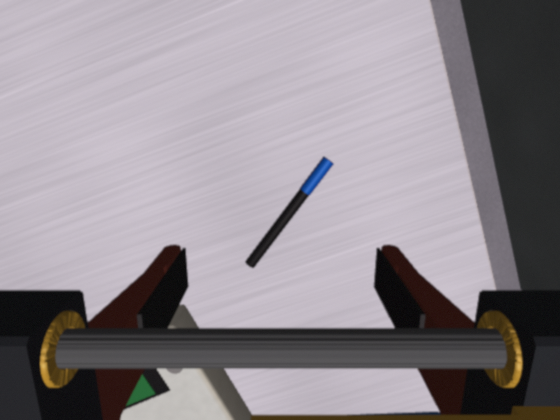

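The move was refused, so every row apparently needs all the keys. The wrist picture shows only the pen at (290,210), taken from the start pose. I'll retry with complete rows.

```bash
python3 -m inch '[{"ax":0,"ay":0,"az":-0.4,"x":-0.1,"y":-0.09,"z":0,"fingers":100},{"ax":0,"ay":0,"az":-0.4,"x":-0.1,"y":-0.09,"z":0,"fingers":100},{"ax":0,"ay":0,"az":-0.8,"x":-0.2,"y":-0.18,"z":0,"fingers":100},{"ax":0,"ay":0,"az":-0.8,"x":-0.2,"y":-0.18,"z":0,"fingers":100},{"ax":0,"ay":0,"az":-1.2,"x":-0.3,"y":-0.265,"z":0,"fingers":100},{"ax":0,"ay":0,"az":-1.2,"x":-0.3,"y":-0.265,"z":0,"fingers":100}]' 30
python3 -c "
from h import *
go(.5313,-.0355,.24,.025)"
```

```text
t: 0.9
eef_pos: [0.3838, 0.2337, 0.2395]
eef_rot: [0.068, 0.998, 0.0, 0.0]
wrist_force: [0.4, 0.1, 0.9]
grip_width: 1.001
gripper_force: 0.0
xyz [-0.1825 -0.2468 -0.0005] a [ 0.001  0.002 -0.918] at [0.3838 0.2337 0.2395] t 0.9 q6 -0.96 grip 1.001
```

```bash
python3 -m inch '[{"ax":0,"ay":0,"az":0,"x":0,"y":0,"z":0,"fingers":100},{"ax":0,"ay":0,"az":0,"x":0,"y":0,"z":0,"fingers":100},{"ax":0,"ay":0,"az":0,"x":0,"y":0,"z":0,"fingers":100}]'
python3 -c "
from h import *
go(.5313,-.0355,.24,.025)"
```

```text
t: 1.27
eef_pos: [0.3826, 0.2367, 0.2395]
eef_rot: [0.067, 0.998, 0.0, -0.0]
wrist_force: [0.1, 1.5, 0.0]
grip_width: 1.0
gripper_force: 0.0
xyz [-0.1837 -0.2499 -0.0006] a [ 0.001 -0.002 -0.912] at [0.3826 0.2367 0.2395] t 1.275 q6 -0.96 grip 1.0
```

```bash
python3 -m inch '[{"ax":0,"ay":0,"az":-0.5,"x":-0.092,"y":-0.125,"z":0,"fingers":100},{"ax":0,"ay":0,"az":-0.5,"x":-0.092,"y":-0.125,"z":0,"fingers":100},{"ax":0,"ay":0,"az":-0.5,"x":-0.092,"y":-0.125,"z":0,"fingers":100},{"ax":0,"ay":0,"az":-0.9,"x":-0.184,"y":-0.25,"z":0,"fingers":100},{"ax":0,"ay":0,"az":-0.9,"x":-0.184,"y":-0.25,"z":0,"fingers":100},{"ax":0,"ay":0,"az":-0.9,"x":-0.184,"y":-0.25,"z":0,"fingers":100},{"ax":0,"ay":0,"az":-0.9,"x":-0.184,"y":-0.25,"z":0,"fingers":100},{"ax":0,"ay":0,"az":-0.9,"x":-0.184,"y":-0.25,"z":0,"fingers":100},{"ax":0,"ay":0,"az":-0.9,"x":-0.184,"y":-0.25,"z":0,"fingers":100}]'
python3 -c "
from h import *
go(.5313,-.0355,.143,.025)
c=robot.calibration('wrist');a=robot.grab_frame('wrist');cv2.imwrite('pics/w2.png',a)
print('expected', pix(c,[(.5024,-.036,.158),(.5316,-.035,.158),(.595,-.0355,.146),(.5514,.0645,.147),(.6227,.0483,.048)]).round(0).tolist())"
```

```text
t: 2.4
eef_pos: [0.5314, -0.0355, 0.24]
eef_rot: [-0.012, 1.0, 0.0, 0.0]
wrist_force: [-0.2, 0.0, 0.2]
grip_width: 1.002
gripper_force: 0.0
xyz [ 0.0001 -0.      0.097 ] a [ 0.001  0.003 -0.01 ] at [ 0.5314 -0.0355  0.24  ] t 2.4 q6 -1.72 grip 1.002
expected [[282.0, 179.0], [282.0, 224.0], [279.0, 305.0], [429.0, 251.0], [365.0, 280.0]]
```

View pics/w2.png

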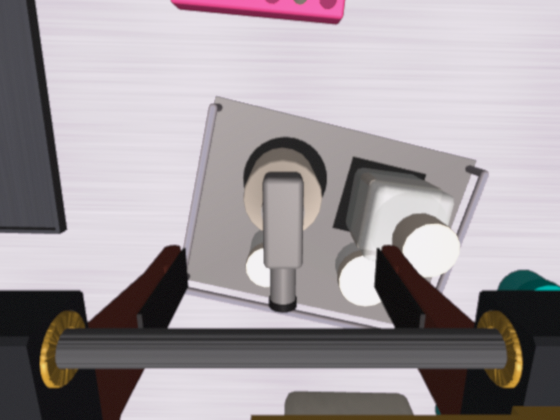

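The wrist view shows the spray head centred at column 283 with its rear edge at row 175, and the cap at (431,249). Both match the predictions, so I'll descend and grip.

```bash
python3 -m inch '[{"ax":0,"ay":0,"az":0,"x":0,"y":0,"z":0.05,"fingers":100},{"ax":0,"ay":0,"az":0,"x":0,"y":0,"z":0.085,"fingers":80},{"ax":0,"ay":0,"az":0,"x":0,"y":0,"z":0.097,"fingers":60},{"ax":0,"ay":0,"az":0,"x":0,"y":0,"z":0.097,"fingers":45},{"ax":0,"ay":0,"az":0,"x":0,"y":0,"z":0.097,"fingers":15},{"ax":0,"ay":0,"az":0,"x":0,"y":0,"z":0.097,"fingers":15},{"ax":0,"ay":0,"az":0,"x":0,"y":0,"z":0.097,"fingers":15},{"ax":0,"ay":0,"az":0,"x":0,"y":0,"z":0.097,"fingers":15},{"ax":0,"ay":0,"az":0,"x":0,"y":0,"z":0.097,"fingers":15}]' 30
```

```text
t: 3.58
eef_pos: [0.5318, -0.0371, 0.1431]
eef_rot: [-0.01, 1.0, 0.0, 0.0]
wrist_force: [-0.3, 0.4, 1.7]
grip_width: 0.293
gripper_force: 30.0
```

```bash
python3 -m inch '[{"ax":0,"ay":0,"az":0,"x":0,"y":0,"z":-0.03,"fingers":15},{"ax":0,"ay":0,"az":0,"x":0,"y":0,"z":-0.08,"fingers":15},{"ax":0,"ay":0,"az":0,"x":0,"y":0,"z":-0.08,"fingers":15},{"ax":0,"ay":0,"az":0,"x":0,"y":0,"z":-0.08,"fingers":15}]'
python3 -c "
from h import *
go(.5236,-.345,.14,.025)"
```

```text
t: 4.08
eef_pos: [0.5313, -0.0372, 0.2212]
eef_rot: [-0.01, 1.0, 0.0, -0.001]
wrist_force: [-0.4, 0.5, -3.4]
grip_width: 0.292
gripper_force: 30.0
xyz [ 0.0139 -0.3076  0.0811] a [ 0.001 -0.01  -0.025] at [ 0.5313 -0.0372  0.2212] t 4.075 q6 -1.73 grip 0.292
```

```bash
python3 -m inch '[{"ax":0,"ay":0,"az":0,"x":0.002,"y":-0.04,"z":0,"fingers":15},{"ax":0,"ay":0,"az":0,"x":0.005,"y":-0.09,"z":0,"fingers":15},{"ax":0,"ay":0,"az":0,"x":0.007,"y":-0.14,"z":0,"fingers":15},{"ax":0,"ay":0,"az":0,"x":0.009,"y":-0.19,"z":0,"fingers":15},{"ax":0,"ay":0,"az":0,"x":0.011,"y":-0.24,"z":0,"fingers":15},{"ax":0,"ay":0,"az":0,"x":0.014,"y":-0.285,"z":0,"fingers":15},{"ax":0,"ay":0,"az":0,"x":0.014,"y":-0.308,"z":0,"fingers":15},{"ax":0,"ay":0,"az":0,"x":0.014,"y":-0.308,"z":0,"fingers":15},{"ax":0,"ay":0,"az":0,"x":0.014,"y":-0.308,"z":0,"fingers":15},{"ax":0,"ay":0,"az":0,"x":0.014,"y":-0.308,"z":0,"fingers":15}]'
python3 -c "
from h import *
go(.5236,-.345,.14,.025)"
```

```text
t: 5.32
eef_pos: [0.5241, -0.3442, 0.2223]
eef_rot: [-0.011, 1.0, 0.0, -0.0]
wrist_force: [0.7, 0.3, -2.5]
grip_width: 0.295
gripper_force: 30.0
xyz [ 0.0005 -0.0008  0.0823] a [ 0.003 -0.002 -0.017] at [ 0.5241 -0.3442  0.2223] t 5.325 q6 -2.23 grip 0.295
```

Next, lower to just above the floor and check the force.

```bash
python3 -m inch '[{"ax":0,"ay":0,"az":0,"x":0,"y":0,"z":0.04,"fingers":15},{"ax":0,"ay":0,"az":0,"x":0,"y":0,"z":0.07,"fingers":15},{"ax":0,"ay":0,"az":0,"x":0,"y":0,"z":0.078,"fingers":15},{"ax":0,"ay":0,"az":0,"x":0,"y":0,"z":0.08,"fingers":15},{"ax":0,"ay":0,"az":0,"x":0,"y":0,"z":0.082,"fingers":15},{"ax":0,"ay":0,"az":0,"x":0,"y":0,"z":0.082,"fingers":15}]'
```

```text
t: 6.08
eef_pos: [0.5244, -0.3457, 0.142]
eef_rot: [-0.01, 1.0, -0.001, 0.001]
wrist_force: [0.5, -0.6, -2.4]
grip_width: 0.295
gripper_force: 30.0
```

```bash
python3 -m inch '[{"ax":0,"ay":0,"az":0,"x":0,"y":0,"z":0.0015,"fingers":15},{"ax":0,"ay":0,"az":0,"x":0,"y":0,"z":0.0015,"fingers":15},{"ax":0,"ay":0,"az":0,"x":0,"y":0,"z":0.0015,"fingers":15}]'
```

```text
t: 6.45
eef_pos: [0.5244, -0.3456, 0.1401]
eef_rot: [-0.01, 1.0, -0.0, 0.001]
wrist_force: [0.5, 0.8, 1.5]
grip_width: 0.296
gripper_force: 30.0
```

Touchdown: the force turned positive at TCP z 0.140. Release gently and rise, noting that the release opening is limited.

```bash
python3 -m inch '[{"ax":0,"ay":0,"az":0,"x":0,"y":0,"z":0,"fingers":45},{"ax":0,"ay":0,"az":0,"x":0,"y":0,"z":0,"fingers":70},{"ax":0,"ay":0,"az":0,"x":0,"y":0,"z":0,"fingers":80},{"ax":0,"ay":0,"az":0,"x":0,"y":0,"z":-0.04,"fingers":80},{"ax":0,"ay":0,"az":0,"x":0,"y":0,"z":-0.1,"fingers":80},{"ax":0,"ay":0,"az":0,"x":0,"y":0,"z":-0.1,"fingers":80},{"ax":0,"ay":0,"az":0,"x":0,"y":0,"z":-0.1,"fingers":80}]'
python3 -c "
from h import *
go(.5514,.0645,.24,-.2)"
```

```text
t: 7.32
eef_pos: [0.524, -0.3455, 0.2389]
eef_rot: [-0.01, 1.0, -0.0, 0.0]
wrist_force: [-0.2, -1.0, -0.7]
grip_width: 0.797
gripper_force: 0.0
xyz [-0.0359  0.4093 -0.0012] a [-1.000e-03  0.000e+00  1.264e+00] at [ 0.524  -0.3455  0.2389] t 7.325 q6 -2.23 grip 0.797
```

```bash
python3 -m inch '[{"ax":0,"ay":0,"az":0.1,"x":-0.005,"y":0.05,"z":0,"fingers":80},{"ax":0,"ay":0,"az":0.2,"x":-0.01,"y":0.11,"z":0,"fingers":80},{"ax":0,"ay":0,"az":0.3,"x":-0.015,"y":0.17,"z":0,"fingers":80},{"ax":0,"ay":0,"az":0.4,"x":-0.02,"y":0.23,"z":0,"fingers":80},{"ax":0,"ay":0,"az":0.5,"x":-0.025,"y":0.29,"z":0,"fingers":80},{"ax":0,"ay":0,"az":0.6,"x":-0.03,"y":0.35,"z":0,"fingers":80},{"ax":0,"ay":0,"az":0.69,"x":-0.036,"y":0.395,"z":0,"fingers":80},{"ax":0,"ay":0,"az":0.69,"x":-0.036,"y":0.409,"z":0,"fingers":80},{"ax":0,"ay":0,"az":0.69,"x":-0.036,"y":0.409,"z":0,"fingers":80},{"ax":0,"ay":0,"az":0.69,"x":-0.036,"y":0.409,"z":0,"fingers":80},{"ax":0,"ay":0,"az":0.69,"x":-0.036,"y":0.409,"z":0,"fingers":80}]'
python3 -c "
from h import *
go(.5514,.0645,.14,-.1)
for n in ('wrist','top'):
  c=robot.calibration(n);cv2.imwrite(f'pics/{n}3.png',robot.grab_frame(n))
  print('expected',n, pix(c,[(.5514,.0645,.147),(.6227,.0483,.048),(.5236,-.345,.155)]).round(0).tolist())
t=cv2.imread('pics/top3.png');v=cv2.imread('pics/wrist3.png'); cv2.imwrite('pics/m3.png',cv2.resize(np.hstack([v[100:400,150:550],t[100:400,100:500]]),(800,300)))"
```

```text
t: 8.7
eef_pos: [0.5515, 0.0628, 0.239]
eef_rot: [0.051, 0.999, -0.0, -0.0]
wrist_force: [0.3, -0.3, -0.5]
grip_width: 0.798
gripper_force: 0.0
xyz [0.0003 0.0017 0.099 ] a [-0.002 -0.    -0.01 ] at [0.5515 0.0628 0.239 ] t 8.7 q6 -1.42 grip 0.798
expected wrist [[284.0, 219.0], [274.0, 261.0], [-351.0, 243.0]]
expected top [[243.0, 234.0], [254.0, 205.0], [467.0, 245.0]]
```

View pics/m3.png

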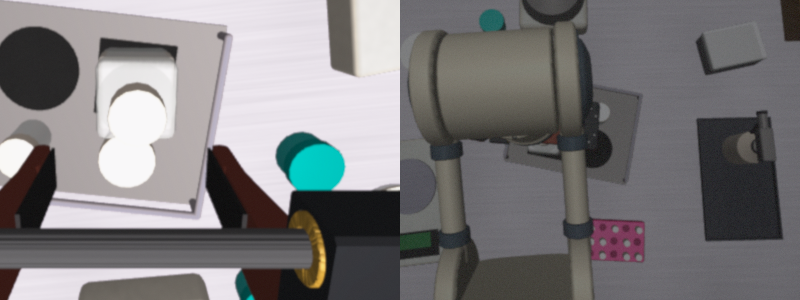

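The wrist view puts the cap at (287,218) and the pot lid at (277,261), both as predicted, and the round mat is uncovered at (187,168). The top view shows the spray bottle upright in the tray.

```bash
python3 -c "
from h import *
c=robot.calibration('wrist'); print('round mat',w(c,[(187,168)],.007),'cap',w(c,[(287,218)],.147),'pot',w(c,[(277,261)],.048))
a=cv2.imread('pics/wrist3.png'); m=(a.max(2)<60).astype(np.uint8); n,l,st,ce=cv2.connectedComponentsWithStats(m)
for i in range(1,n):
  if 1500<st[i,4]<15000: print(st[i],ce[i],w(c,ce[i],.007))
"
python3 -m inch '[{"ax":0,"ay":0,"az":0,"x":0,"y":0.001,"z":0.05,"fingers":80},{"ax":0,"ay":0,"az":0,"x":0,"y":0.001,"z":0.09,"fingers":80},{"ax":0,"ay":0,"az":0,"x":0,"y":0.001,"z":0.098,"fingers":80},{"ax":0,"ay":0,"az":0,"x":0,"y":0.001,"z":0.098,"fingers":60},{"ax":0,"ay":0,"az":0,"x":0,"y":0.001,"z":0.098,"fingers":30},{"ax":0,"ay":0,"az":0,"x":0,"y":0.001,"z":0.098,"fingers":30},{"ax":0,"ay":0,"az":0,"x":0,"y":0.001,"z":0.098,"fingers":30},{"ax":0,"ay":0,"az":0,"x":0,"y":0.001,"z":0.098,"fingers":30},{"ax":0,"ay":0,"az":0,"x":0,"y":0.001,"z":0.098,"fingers":30}]' 30
```

```text
round mat [[ 0.53125078 -0.03007796  0.007     ]] cap [[0.55112703 0.0668684  0.147     ]] pot [[0.62340377 0.05181627 0.048     ]]
[ 145  128   83   81 5319] [186.19721752 167.84545967] [[ 0.53101382 -0.03085598  0.007     ]]
t: 9.93
eef_pos: [0.5523, 0.0655, 0.1427]
eef_rot: [0.05, 0.999, 0.0, 0.001]
wrist_force: [0.1, 1.1, 4.8]
grip_width: 0.451
gripper_force: 30.0
```

```bash
python3 -m inch '[{"ax":0,"ay":0,"az":0,"x":0,"y":0,"z":-0.03,"fingers":30},{"ax":0,"ay":0,"az":0,"x":0,"y":0,"z":-0.08,"fingers":30},{"ax":0,"ay":0,"az":0,"x":0,"y":0,"z":-0.11,"fingers":30},{"ax":0,"ay":0,"az":0,"x":0,"y":0,"z":-0.11,"fingers":30},{"ax":0,"ay":0,"az":0,"x":0,"y":0,"z":-0.11,"fingers":30}]'
python3 -c "
from h import *
go(.4036,-.345,.14,-.1)"
```

```text
t: 10.55
eef_pos: [0.5511, 0.0651, 0.2485]
eef_rot: [0.05, 0.999, -0.0, -0.002]
wrist_force: [-0.5, 0.5, -4.0]
grip_width: 0.447
gripper_force: 30.0
xyz [ 0.1055 -0.4227  0.1092] a [-0.004 -0.021  0.001] at [0.5511 0.0651 0.2485] t 10.55 q6 -1.41 grip 0.447
```

```bash
python3 -m inch '[{"ax":0,"ay":0,"az":0,"x":0.02,"y":-0.04,"z":0,"fingers":30},{"ax":0,"ay":0,"az":0,"x":0.045,"y":-0.09,"z":0,"fingers":30},{"ax":0,"ay":0,"az":0,"x":0.07,"y":-0.14,"z":0,"fingers":30},{"ax":0,"ay":0,"az":0,"x":0.09,"y":-0.19,"z":0,"fingers":30},{"ax":0,"ay":0,"az":0,"x":0.105,"y":-0.24,"z":0,"fingers":30},{"ax":0,"ay":0,"az":0,"x":0.105,"y":-0.3,"z":0,"fingers":30},{"ax":0,"ay":0,"az":0,"x":0.105,"y":-0.35,"z":0,"fingers":30},{"ax":0,"ay":0,"az":0,"x":0.105,"y":-0.4,"z":0,"fingers":30},{"ax":0,"ay":0,"az":0,"x":0.105,"y":-0.423,"z":0,"fingers":30},{"ax":0,"ay":0,"az":0,"x":0.105,"y":-0.423,"z":0,"fingers":30},{"ax":0,"ay":0,"az":0,"x":0.105,"y":-0.423,"z":0,"fingers":30},{"ax":0,"ay":0,"az":0,"x":0.105,"y":-0.423,"z":0,"fingers":30}]'
python3 -c "
from h import *
go(.4036,-.345,.14,-.1)"
```

```text
t: 12.05
eef_pos: [0.4054, -0.344, 0.2513]
eef_rot: [0.049, 0.999, 0.0, 0.0]
wrist_force: [0.4, -0.0, -3.7]
grip_width: 0.451
gripper_force: 30.0
xyz [ 0.0018 -0.0012  0.1113] a [0.001 0.002 0.012] at [ 0.4054 -0.344   0.2513] t 12.05 q6 -2.24 grip 0.451
```

```bash
python3 -m inch '[{"ax":0,"ay":0,"az":0,"x":0,"y":0,"z":0.04,"fingers":30},{"ax":0,"ay":0,"az":0,"x":0,"y":0,"z":0.08,"fingers":30},{"ax":0,"ay":0,"az":0,"x":0,"y":0,"z":0.1,"fingers":30},{"ax":0,"ay":0,"az":0,"x":0,"y":0,"z":0.107,"fingers":30},{"ax":0,"ay":0,"az":0,"x":0,"y":0,"z":0.109,"fingers":30},{"ax":0,"ay":0,"az":0,"x":0,"y":0,"z":0.11,"fingers":30},{"ax":0,"ay":0,"az":0,"x":0,"y":0,"z":0.11,"fingers":30}]'
```

```text
t: 12.92
eef_pos: [0.4054, -0.3456, 0.1423]
eef_rot: [0.05, 0.999, -0.001, 0.001]
wrist_force: [0.1, 0.9, -3.0]
grip_width: 0.45
gripper_force: 30.0
```

```bash
python3 -m inch '[{"ax":0,"ay":0,"az":0,"x":0,"y":0,"z":0.0015,"fingers":30},{"ax":0,"ay":0,"az":0,"x":0,"y":0,"z":0.0015,"fingers":30},{"ax":0,"ay":0,"az":0,"x":0,"y":0,"z":0.0015,"fingers":30}]'
```

```text
t: 13.3
eef_pos: [0.4052, -0.3454, 0.1401]
eef_rot: [0.05, 0.999, -0.0, 0.0]
wrist_force: [-1.1, -0.2, -1.9]
grip_width: 0.449
gripper_force: 30.0
```

```bash
python3 -m inch '[{"ax":0,"ay":0,"az":0,"x":0,"y":0,"z":0.001,"fingers":30},{"ax":0,"ay":0,"az":0,"x":0,"y":0,"z":0.001,"fingers":30},{"ax":0,"ay":0,"az":0,"x":0,"y":0,"z":0.001,"fingers":30}]'
```

```text
t: 13.68
eef_pos: [0.4054, -0.3454, 0.14]
eef_rot: [0.05, 0.999, -0.001, 0.001]
wrist_force: [-0.6, 2.3, 5.9]
grip_width: 0.448
gripper_force: 30.0
```

It's down, with +5.9 N. Release, rise, and look at the tray.

```bash
python3 -m inch '[{"ax":0,"ay":0,"az":0,"x":0,"y":0,"z":-0.001,"fingers":50},{"ax":0,"ay":0,"az":0,"x":0,"y":0,"z":-0.001,"fingers":70},{"ax":0,"ay":0,"az":0,"x":0,"y":0,"z":-0.001,"fingers":85},{"ax":0,"ay":0,"az":0,"x":0,"y":0,"z":-0.04,"fingers":85},{"ax":0,"ay":0,"az":0,"x":0,"y":0,"z":-0.1,"fingers":85},{"ax":0,"ay":0,"az":0,"x":0,"y":0,"z":-0.1,"fingers":85},{"ax":0,"ay":0,"az":0,"x":0,"y":0,"z":-0.1,"fingers":85}]'
python3 -c "
from h import *
go(.6227,.050,.24,-.21)
c=robot.calibration('wrist');cv2.imwrite('pics/w4.png',robot.grab_frame('wrist'))
print(pix(c,[(.4054,-.345,.144),(.524,-.345,.155)]).round(0).tolist())"
```

```text
t: 14.55
eef_pos: [0.405, -0.3453, 0.2382]
eef_rot: [0.05, 0.999, 0.0, -0.0]
wrist_force: [-0.0, 0.4, -1.0]
grip_width: 0.851
gripper_force: 0.0
xyz [-0.1772  0.415  -0.0018] a [-0.    -0.     0.632] at [ 0.405  -0.3453  0.2382] t 14.55 q6 -2.24 grip 0.851
[[282.0, 219.0], [298.0, 380.0]]
```

View pics/w4.png

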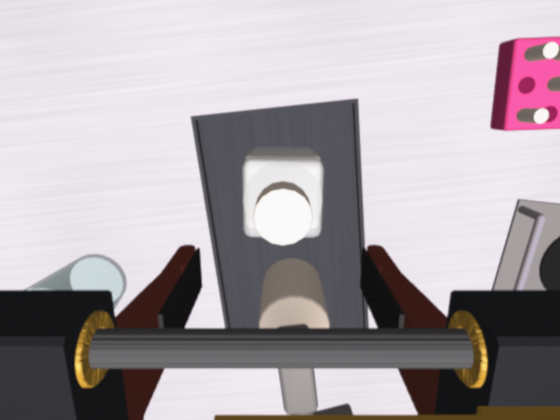

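Both bottles stand upright in the tray, with the square bottle's cap at (283,217). Next is the pot.

```bash
python3 -m inch '[{"ax":0,"ay":0,"az":0.1,"x":-0.02,"y":0.045,"z":0,"fingers":85},{"ax":0,"ay":0,"az":0.2,"x":-0.042,"y":0.1,"z":0,"fingers":85},{"ax":0,"ay":0,"az":0.3,"x":-0.064,"y":0.15,"z":0,"fingers":85},{"ax":0,"ay":0,"az":0.4,"x":-0.085,"y":0.2,"z":0,"fingers":85},{"ax":0,"ay":0,"az":0.5,"x":-0.107,"y":0.25,"z":0,"fingers":85},{"ax":0,"ay":0,"az":0.6,"x":-0.128,"y":0.3,"z":0,"fingers":85},{"ax":0,"ay":0,"az":0.63,"x":-0.15,"y":0.35,"z":0,"fingers":85},{"ax":0,"ay":0,"az":0.63,"x":-0.17,"y":0.4,"z":0,"fingers":85},{"ax":0,"ay":0,"az":0.63,"x":-0.177,"y":0.415,"z":0,"fingers":85},{"ax":0,"ay":0,"az":0.63,"x":-0.177,"y":0.415,"z":0,"fingers":85},{"ax":0,"ay":0,"az":0.63,"x":-0.177,"y":0.415,"z":0,"fingers":85},{"ax":0,"ay":0,"az":0.63,"x":-0.177,"y":0.415,"z":0,"fingers":85}]'
python3 -c "
from h import *
go(.6227,.050,.038,-.21)
c=robot.calibration('wrist');a=robot.grab_frame('wrist');cv2.imwrite('pics/w5.png',a)
print(pix(c,[(.6227,.05,.048),(.6022,-.05,.068)]).round(0).tolist())
m=(a.max(2)<60).astype(np.uint8); n,l,st,ce=cv2.connectedComponentsWithStats(m)
for i in range(1,n):
  if 1500<st[i,4]<15000: print(st[i],ce[i],w(c,ce[i],.007))
"
```

```text
t: 16.1
eef_pos: [0.6221, 0.0486, 0.239]
eef_rot: [0.106, 0.994, -0.0, 0.0]
wrist_force: [0.5, -0.6, -0.3]
grip_width: 0.849
gripper_force: 0.0
xyz [-2.00e-04  1.60e-03  2.01e-01] a [-0.001  0.002 -0.01 ] at [0.6221 0.0486 0.239 ] t 16.1 q6 -1.34 grip 0.849
[[283.0, 187.0], [164.0, 193.0]]
[ 137   60   88   90 6093] [180.34564254 104.69243394] [[ 0.5311814  -0.03113997  0.007     ]]
[ 244   65   81   81 6321] [283.7413384  104.60781522] [[0.55203738 0.0662115  0.007     ]]
```

View pics/w5.png

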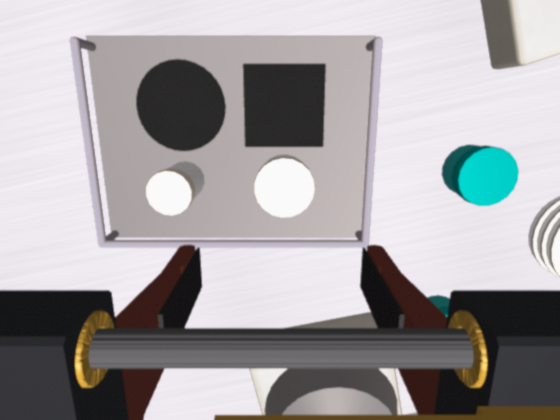

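The pot lid at (285,187) is where predicted and both mats are clear. Descend and grip the lid.

```bash
python3 -m inch '[{"ax":0,"ay":0,"az":0,"x":0,"y":0.001,"z":0.06,"fingers":85},{"ax":0,"ay":0,"az":0,"x":0,"y":0.001,"z":0.12,"fingers":85},{"ax":0,"ay":0,"az":0,"x":0,"y":0.001,"z":0.17,"fingers":85},{"ax":0,"ay":0,"az":0,"x":0,"y":0.001,"z":0.195,"fingers":85},{"ax":0,"ay":0,"az":0,"x":0,"y":0.001,"z":0.201,"fingers":85},{"ax":0,"ay":0,"az":0,"x":0,"y":0.001,"z":0.201,"fingers":70},{"ax":0,"ay":0,"az":0,"x":0,"y":0.001,"z":0.201,"fingers":50},{"ax":0,"ay":0,"az":0,"x":0,"y":0.001,"z":0.201,"fingers":50},{"ax":0,"ay":0,"az":0,"x":0,"y":0.001,"z":0.201,"fingers":50},{"ax":0,"ay":0,"az":0,"x":0,"y":0.001,"z":0.201,"fingers":50}]' 20
```

```text
t: 17.4
eef_pos: [0.6238, 0.051, 0.0399]
eef_rot: [0.105, 0.995, 0.0, 0.002]
wrist_force: [-1.1, -0.8, 6.2]
grip_width: 0.633
gripper_force: 20.0
```

```bash
python3 -m inch '[{"ax":0,"ay":0,"az":0,"x":0,"y":0,"z":-0.03,"fingers":50},{"ax":0,"ay":0,"az":0,"x":0,"y":0,"z":-0.08,"fingers":50},{"ax":0,"ay":0,"az":0,"x":0,"y":0,"z":-0.13,"fingers":50},{"ax":0,"ay":0,"az":0,"x":0,"y":0,"z":-0.16,"fingers":50},{"ax":0,"ay":0,"az":0,"x":0,"y":0,"z":-0.16,"fingers":50},{"ax":0,"ay":0,"az":0,"x":0,"y":0,"z":-0.16,"fingers":50}]'
python3 -c "
from h import *
go(.455,.338,.2,-.21)"
```

```text
t: 18.15
eef_pos: [0.6221, 0.0511, 0.1955]
eef_rot: [0.105, 0.995, -0.0, -0.001]
wrist_force: [-0.2, -0.0, -0.8]
grip_width: 0.634
gripper_force: 20.0
xyz [ 0.2232  0.2458 -0.0041] a [-0.004 -0.015  0.002] at [0.6221 0.0511 0.1955] t 18.15 q6 -1.33 grip 0.634
```

```bash
python3 -m inch '[{"ax":0,"ay":0,"az":0,"x":0.03,"y":0.033,"z":-0.004,"fingers":50},{"ax":0,"ay":0,"az":0,"x":0.07,"y":0.077,"z":-0.004,"fingers":50},{"ax":0,"ay":0,"az":0,"x":0.11,"y":0.12,"z":-0.004,"fingers":50},{"ax":0,"ay":0,"az":0,"x":0.15,"y":0.165,"z":-0.004,"fingers":50},{"ax":0,"ay":0,"az":0,"x":0.185,"y":0.205,"z":-0.004,"fingers":50},{"ax":0,"ay":0,"az":0,"x":0.21,"y":0.232,"z":-0.004,"fingers":50},{"ax":0,"ay":0,"az":0,"x":0.223,"y":0.246,"z":-0.004,"fingers":50},{"ax":0,"ay":0,"az":0,"x":0.223,"y":0.246,"z":-0.004,"fingers":50},{"ax":0,"ay":0,"az":0,"x":0.223,"y":0.246,"z":-0.004,"fingers":50},{"ax":0,"ay":0,"az":0,"x":0.223,"y":0.246,"z":-0.004,"fingers":50}]'
python3 -c "
from h import *
go(.459,.339,.107,-.21)
c=robot.calibration('wrist');cv2.imwrite('pics/w6.png',robot.grab_frame('wrist'))
e=np.array([.459,.339,.07])+.055*np.array([(1,0,0),(-1,0,0),(0,1,0),(0,-1,0)])
print(pix(c,e).round(0).tolist())"
```

```text
t: 19.4
eef_pos: [0.4565, 0.337, 0.2015]
eef_rot: [0.106, 0.994, -0.0, 0.0]
wrist_force: [0.2, 0.1, -1.6]
grip_width: 0.632
gripper_force: 20.0
xyz [-0.002   0.0025  0.0945] a [-0.002  0.001 -0.009] at [0.4565 0.337  0.2015] t 19.4 q6 -0.78 grip 0.632
[[299.0, 271.0], [269.0, 134.0], [356.0, 191.0], [214.0, 221.0]]
```

View pics/w6.png

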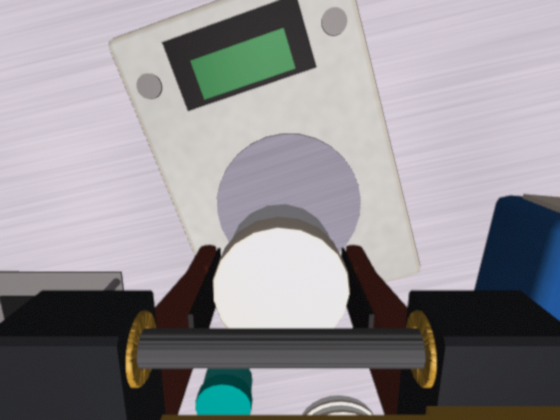

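The pan spans columns 217–361 with its top edge at row 133, within 3 mm of the prediction. Lower the pot to the pan.

```bash
python3 -m inch '[{"ax":0,"ay":0,"az":0,"x":-0.002,"y":0.0035,"z":0.03,"fingers":50},{"ax":0,"ay":0,"az":0,"x":-0.002,"y":0.0035,"z":0.07,"fingers":50},{"ax":0,"ay":0,"az":0,"x":-0.002,"y":0.0035,"z":0.087,"fingers":50},{"ax":0,"ay":0,"az":0,"x":-0.002,"y":0.0035,"z":0.092,"fingers":50},{"ax":0,"ay":0,"az":0,"x":-0.002,"y":0.0035,"z":0.094,"fingers":50},{"ax":0,"ay":0,"az":0,"x":-0.002,"y":0.0035,"z":0.094,"fingers":50},{"ax":0,"ay":0,"az":0,"x":-0.002,"y":0.0035,"z":0.094,"fingers":50}]'
```

```text
t: 20.32
eef_pos: [0.4589, 0.3414, 0.1089]
eef_rot: [0.105, 0.995, 0.001, 0.001]
wrist_force: [-0.2, 0.2, -0.6]
grip_width: 0.633
gripper_force: 20.0
```

```bash
python3 -m inch '[{"ax":0,"ay":0,"az":0,"x":0,"y":0,"z":0.0025,"fingers":50},{"ax":0,"ay":0,"az":0,"x":0,"y":0,"z":0.0025,"fingers":50},{"ax":0,"ay":0,"az":0,"x":0,"y":0,"z":0.0025,"fingers":50}]'
```

```text
t: 20.7
eef_pos: [0.4587, 0.3414, 0.1058]
eef_rot: [0.105, 0.995, 0.0, 0.001]
wrist_force: [1.2, 1.4, 2.0]
grip_width: 0.634
gripper_force: 20.0
```

```bash
python3 -m inch '[{"ax":0,"ay":0,"az":0,"x":0,"y":0,"z":0,"fingers":70},{"ax":0,"ay":0,"az":0,"x":0,"y":0,"z":0,"fingers":88},{"ax":0,"ay":0,"az":0,"x":0,"y":0,"z":0,"fingers":88},{"ax":0,"ay":0,"az":0,"x":0,"y":0,"z":-0.04,"fingers":88},{"ax":0,"ay":0,"az":0,"x":0,"y":0,"z":-0.1,"fingers":88},{"ax":0,"ay":0,"az":0,"x":0,"y":0,"z":-0.14,"fingers":88},{"ax":0,"ay":0,"az":0,"x":0,"y":0,"z":-0.14,"fingers":88},{"ax":0,"ay":0,"az":0,"x":0,"y":0,"z":-0.14,"fingers":88}]'
python3 -c "
from h import *
go(.4054,-.345,.24,-.1)
cv2.imwrite('pics/w7.png',robot.grab_frame('wrist'))"
```

```text
t: 21.7
eef_pos: [0.4583, 0.341, 0.244]
eef_rot: [0.105, 0.995, -0.0, -0.001]
wrist_force: [-0.3, -0.2, 0.4]
grip_width: 0.88
gripper_force: 0.0
xyz [-0.0911 -0.682   0.0046] a [-0.005 -0.006 -0.629] at [0.4583 0.341  0.244 ] t 21.7 q6 -0.78 grip 0.88
```

View pics/w7.png

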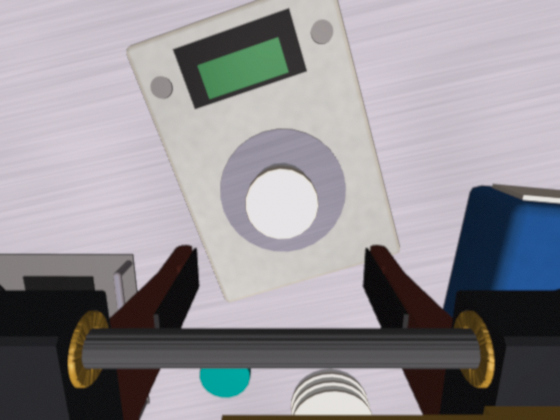

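The pot stands on the pan: pan centre at (283,190), lid at (282,203). I'll check the numbers.

```bash
python3 -c "
from h import *
c=robot.calibration('wrist'); print(w(c,[(283,190)],.07),w(c,[(282,203)],.114))"
python3 -m inch '[{"ax":0,"ay":0,"az":0,"x":-0.006,"y":-0.045,"z":0,"fingers":88},{"ax":0,"ay":0,"az":0,"x":-0.014,"y":-0.105,"z":0,"fingers":88},{"ax":0,"ay":0,"az":-0.1,"x":-0.022,"y":-0.165,"z":0,"fingers":88},{"ax":0,"ay":0,"az":-0.1,"x":-0.03,"y":-0.225,"z":0,"fingers":88},{"ax":0,"ay":0,"az":-0.2,"x":-0.038,"y":-0.285,"z":0,"fingers":88},{"ax":0,"ay":0,"az":-0.2,"x":-0.046,"y":-0.345,"z":0,"fingers":88},{"ax":0,"ay":0,"az":-0.3,"x":-0.054,"y":-0.405,"z":0,"fingers":88},{"ax":0,"ay":0,"az":-0.4,"x":-0.062,"y":-0.465,"z":0,"fingers":88},{"ax":0,"ay":0,"az":-0.5,"x":-0.07,"y":-0.525,"z":0,"fingers":88},{"ax":0,"ay":0,"az":-0.63,"x":-0.076,"y":-0.57,"z":0,"fingers":88},{"ax":0,"ay":0,"az":-0.63,"x":-0.076,"y":-0.57,"z":0,"fingers":88},{"ax":0,"ay":0,"az":-0.63,"x":-0.076,"y":-0.57,"z":0,"fingers":88}]' 30
python3 -c "
from h import *
go(.4054,-.345,.24,-.1)"
```

```text
[[0.4565937  0.34243262 0.07      ]] [[0.45656387 0.34148262 0.114     ]]
t: 23.25
eef_pos: [0.4139, -0.2315, 0.2437]
eef_rot: [0.05, 0.999, 0.001, -0.001]
wrist_force: [-0.2, -0.1, -0.3]
grip_width: 0.878
gripper_force: 0.0
xyz [-0.0029 -0.1138  0.0035] a [ 0.01  -0.012 -0.001] at [ 0.4139 -0.2315  0.2437] t 23.25 q6 -2.05 grip 0.878
```

The pot is within about 1 mm of the pan centre. Next, fetch the square bottle: cap at TCP (0.4054, -0.345), z 0.140.

```bash
python3 -m inch '[{"ax":0,"ay":0,"az":0,"x":-0.001,"y":-0.05,"z":0.003,"fingers":88},{"ax":0,"ay":0,"az":0,"x":-0.003,"y":-0.1,"z":0.003,"fingers":88},{"ax":0,"ay":0,"az":0,"x":-0.003,"y":-0.114,"z":0.003,"fingers":88},{"ax":0,"ay":0,"az":0,"x":-0.003,"y":-0.114,"z":0.003,"fingers":88},{"ax":0,"ay":0,"az":0,"x":-0.003,"y":-0.114,"z":0.003,"fingers":88}]'
python3 -c "
from h import *
go(.4054,-.3454,.14,-.1)"
```

```text
t: 23.88
eef_pos: [0.4063, -0.3444, 0.2424]
eef_rot: [0.049, 0.999, 0.0, 0.0]
wrist_force: [-0.2, -0.4, -1.2]
grip_width: 0.884
gripper_force: 0.0
xyz [ 0.0009 -0.0012  0.1024] a [0.002 0.002 0.012] at [ 0.4063 -0.3444  0.2424] t 23.875 q6 -2.24 grip 0.884
```

```bash
python3 -m inch '[{"ax":0,"ay":0,"az":0,"x":0.001,"y":-0.001,"z":0.05,"fingers":80},{"ax":0,"ay":0,"az":0,"x":0.001,"y":-0.001,"z":0.09,"fingers":80},{"ax":0,"ay":0,"az":0,"x":0.001,"y":-0.001,"z":0.102,"fingers":80},{"ax":0,"ay":0,"az":0,"x":0.001,"y":-0.001,"z":0.102,"fingers":60},{"ax":0,"ay":0,"az":0,"x":0.001,"y":-0.001,"z":0.102,"fingers":30},{"ax":0,"ay":0,"az":0,"x":0.001,"y":-0.001,"z":0.102,"fingers":30},{"ax":0,"ay":0,"az":0,"x":0.001,"y":-0.001,"z":0.102,"fingers":30},{"ax":0,"ay":0,"az":0,"x":0.001,"y":-0.001,"z":0.102,"fingers":30},{"ax":0,"ay":0,"az":0,"x":0.001,"y":-0.001,"z":0.102,"fingers":30}]' 30
python3 -m inch '[{"ax":0,"ay":0,"az":0,"x":0,"y":0,"z":-0.03,"fingers":30},{"ax":0,"ay":0,"az":0,"x":0,"y":0,"z":-0.08,"fingers":30},{"ax":0,"ay":0,"az":0,"x":0,"y":0,"z":-0.11,"fingers":30},{"ax":0,"ay":0,"az":0,"x":0,"y":0,"z":-0.11,"fingers":30},{"ax":0,"ay":0,"az":0,"x":0,"y":0,"z":-0.11,"fingers":30}]'
python3 -c "
from h import *
go(.552,.065,.25,-.1)"
```

```text
t: 25.0
eef_pos: [0.4053, -0.3469, 0.1418]
eef_rot: [0.05, 0.999, -0.0, 0.001]
wrist_force: [-0.4, 2.8, 6.3]
grip_width: 0.45
gripper_force: 30.0
t: 25.62
eef_pos: [0.4043, -0.3466, 0.2477]
eef_rot: [0.05, 0.999, 0.001, -0.001]
wrist_force: [0.6, 0.6, -4.2]
grip_width: 0.453
gripper_force: 29.9
xyz [-0.1059  0.4243 -0.0017] a [ 0.011 -0.015  0.001] at [ 0.4043 -0.3466  0.2477] t 25.625 q6 -2.24 grip 0.453
```

```bash
python3 -m inch '[{"ax":0,"ay":0,"az":0,"x":0,"y":0.04,"z":-0.002,"fingers":30},{"ax":0,"ay":0,"az":0,"x":0,"y":0.09,"z":-0.002,"fingers":30},{"ax":0,"ay":0,"az":0,"x":-0.01,"y":0.14,"z":-0.002,"fingers":30},{"ax":0,"ay":0,"az":0,"x":-0.025,"y":0.19,"z":-0.002,"fingers":30},{"ax":0,"ay":0,"az":0,"x":-0.045,"y":0.24,"z":-0.002,"fingers":30},{"ax":0,"ay":0,"az":0,"x":-0.065,"y":0.29,"z":-0.002,"fingers":30},{"ax":0,"ay":0,"az":0,"x":-0.085,"y":0.34,"z":-0.002,"fingers":30},{"ax":0,"ay":0,"az":0,"x":-0.1,"y":0.39,"z":-0.002,"fingers":30},{"ax":0,"ay":0,"az":0,"x":-0.106,"y":0.424,"z":-0.002,"fingers":30},{"ax":0,"ay":0,"az":0,"x":-0.106,"y":0.424,"z":-0.002,"fingers":30},{"ax":0,"ay":0,"az":0,"x":-0.106,"y":0.424,"z":-0.002,"fingers":30},{"ax":0,"ay":0,"az":0,"x":-0.106,"y":0.424,"z":-0.002,"fingers":30}]'
python3 -c "
from h import *
go(.552,.065,.147,-.1)"
```

```text
t: 27.12
eef_pos: [0.552, 0.0634, 0.2515]
eef_rot: [0.051, 0.999, -0.0, -0.0]
wrist_force: [-0.5, 0.2, -3.2]
grip_width: 0.444
gripper_force: 30.0
xyz [1.000e-04 1.700e-03 1.045e-01] a [-0.003 -0.006 -0.007] at [0.552  0.0634 0.2515] t 27.125 q6 -1.42 grip 0.444
```

```bash
python3 -m inch '[{"ax":0,"ay":0,"az":0,"x":0,"y":0.001,"z":0.04,"fingers":30},{"ax":0,"ay":0,"az":0,"x":0,"y":0.001,"z":0.08,"fingers":30},{"ax":0,"ay":0,"az":0,"x":0,"y":0.001,"z":0.098,"fingers":30},{"ax":0,"ay":0,"az":0,"x":0,"y":0.001,"z":0.104,"fingers":30},{"ax":0,"ay":0,"az":0,"x":0,"y":0.001,"z":0.106,"fingers":30},{"ax":0,"ay":0,"az":0,"x":0,"y":0.001,"z":0.106,"fingers":30},{"ax":0,"ay":0,"az":0,"x":0,"y":0.001,"z":0.106,"fingers":30}]'
```

```text
t: 28.0
eef_pos: [0.553, 0.0656, 0.1474]
eef_rot: [0.05, 0.999, 0.0, 0.001]
wrist_force: [0.7, -0.0, -3.8]
grip_width: 0.451
gripper_force: 30.0
```

```bash
python3 -m inch '[{"ax":0,"ay":0,"az":0,"x":0,"y":0,"z":0.002,"fingers":30},{"ax":0,"ay":0,"az":0,"x":0,"y":0,"z":0.003,"fingers":30},{"ax":0,"ay":0,"az":0,"x":0,"y":0,"z":0.003,"fingers":30}]'
```

```text
t: 28.38
eef_pos: [0.5532, 0.0656, 0.1448]
eef_rot: [0.05, 0.999, 0.0, 0.002]
wrist_force: [0.6, -0.1, 6.1]
grip_width: 0.448
gripper_force: 30.0
```

It's down. Release, rise, and go to the spray bottle.

```bash
python3 -m inch '[{"ax":0,"ay":0,"az":0,"x":0,"y":0,"z":-0.001,"fingers":50},{"ax":0,"ay":0,"az":0,"x":0,"y":0,"z":-0.001,"fingers":70},{"ax":0,"ay":0,"az":0,"x":0,"y":0,"z":-0.001,"fingers":80},{"ax":0,"ay":0,"az":0,"x":0,"y":0,"z":-0.04,"fingers":80},{"ax":0,"ay":0,"az":0,"x":0,"y":0,"z":-0.1,"fingers":80},{"ax":0,"ay":0,"az":0,"x":0,"y":0,"z":-0.1,"fingers":80},{"ax":0,"ay":0,"az":0,"x":0,"y":0,"z":-0.1,"fingers":80}]'
python3 -c "
from h import *
go(.5244,-.3456,.24,.021)
c=robot.calibration('wrist');a=robot.grab_frame('wrist');cv2.imwrite('pics/w8.png',a)"
```

```text
t: 29.25
eef_pos: [0.5524, 0.0655, 0.2426]
eef_rot: [0.05, 0.999, -0.0, -0.0]
wrist_force: [0.3, 0.3, -0.8]
grip_width: 0.798
gripper_force: 0.0
xyz [-0.013  -0.4118  0.0027] a [-0.    -0.002 -0.692] at [0.5524 0.0655 0.2426] t 29.25 q6 -1.41 grip 0.798
```

View pics/w8.png

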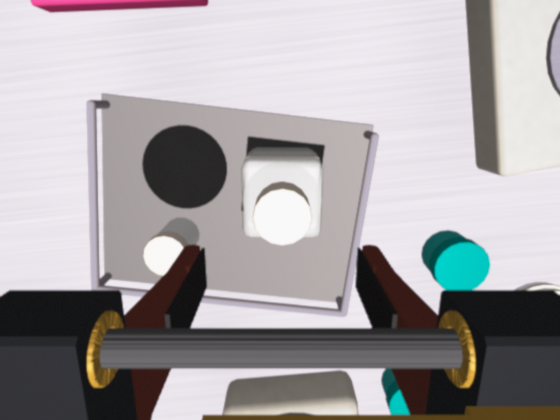

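The square bottle is upright on its mat, cap at (282,216). Now the spray bottle.

```bash
python3 -m inch '[{"ax":0,"ay":0,"az":-0.1,"x":-0.002,"y":-0.05,"z":0,"fingers":80},{"ax":0,"ay":0,"az":-0.2,"x":-0.003,"y":-0.11,"z":0,"fingers":80},{"ax":0,"ay":0,"az":-0.3,"x":-0.005,"y":-0.17,"z":0,"fingers":80},{"ax":0,"ay":0,"az":-0.4,"x":-0.007,"y":-0.23,"z":0,"fingers":80},{"ax":0,"ay":0,"az":-0.5,"x":-0.009,"y":-0.29,"z":0,"fingers":80},{"ax":0,"ay":0,"az":-0.6,"x":-0.011,"y":-0.35,"z":0,"fingers":80},{"ax":0,"ay":0,"az":-0.69,"x":-0.013,"y":-0.4,"z":0,"fingers":80},{"ax":0,"ay":0,"az":-0.69,"x":-0.013,"y":-0.412,"z":0,"fingers":80},{"ax":0,"ay":0,"az":-0.69,"x":-0.013,"y":-0.412,"z":0,"fingers":80},{"ax":0,"ay":0,"az":-0.69,"x":-0.013,"y":-0.412,"z":0,"fingers":80},{"ax":0,"ay":0,"az":-0.69,"x":-0.013,"y":-0.412,"z":0,"fingers":80}]'
python3 -c "
from h import *
go(.5244,-.3456,.14,.021)"
```

```text
t: 30.68
eef_pos: [0.5249, -0.3442, 0.2435]
eef_rot: [-0.011, 1.0, -0.0, 0.0]
wrist_force: [-0.4, -0.2, 0.0]
grip_width: 0.804
gripper_force: 0.0
xyz [ 0.0006 -0.0013  0.1035] a [-0.     0.003  0.01 ] at [ 0.5249 -0.3442  0.2435] t 30.675 q6 -2.23 grip 0.804
```

```bash
python3 -m inch '[{"ax":0,"ay":0,"az":0,"x":0,"y":-0.001,"z":0.05,"fingers":80},{"ax":0,"ay":0,"az":0,"x":0,"y":-0.001,"z":0.09,"fingers":80},{"ax":0,"ay":0,"az":0,"x":0,"y":-0.001,"z":0.1035,"fingers":80},{"ax":0,"ay":0,"az":0,"x":0,"y":-0.001,"z":0.1035,"fingers":50},{"ax":0,"ay":0,"az":0,"x":0,"y":-0.001,"z":0.1035,"fingers":15},{"ax":0,"ay":0,"az":0,"x":0,"y":-0.001,"z":0.1035,"fingers":15},{"ax":0,"ay":0,"az":0,"x":0,"y":-0.001,"z":0.1035,"fingers":15},{"ax":0,"ay":0,"az":0,"x":0,"y":-0.001,"z":0.1035,"fingers":15},{"ax":0,"ay":0,"az":0,"x":0,"y":-0.001,"z":0.1035,"fingers":15}]' 30
python3 -m inch '[{"ax":0,"ay":0,"az":0,"x":0,"y":0,"z":-0.03,"fingers":15},{"ax":0,"ay":0,"az":0,"x":0,"y":0,"z":-0.08,"fingers":15},{"ax":0,"ay":0,"az":0,"x":0,"y":0,"z":-0.1,"fingers":15},{"ax":0,"ay":0,"az":0,"x":0,"y":0,"z":-0.1,"fingers":15},{"ax":0,"ay":0,"az":0,"x":0,"y":0,"z":-0.1,"fingers":15}]'
python3 -c "
from h import *
go(.5312,-.0335,.24,.021)"
```

```text
t: 31.8
eef_pos: [0.5245, -0.3468, 0.1401]
eef_rot: [-0.01, 1.0, -0.0, 0.0]
wrist_force: [-0.6, -0.5, 1.9]
grip_width: 0.296
gripper_force: 30.0
t: 32.42
eef_pos: [0.524, -0.3465, 0.2374]
eef_rot: [-0.01, 1.0, 0.001, -0.001]
wrist_force: [-0.3, 0.6, -1.9]
grip_width: 0.29
gripper_force: 30.0
xyz [-0.0136  0.3128 -0.0021] a [ 0.011 -0.014 -0.001] at [ 0.524  -0.3465  0.2374] t 32.425 q6 -2.23 grip 0.29
```

```bash
python3 -m inch '[{"ax":0,"ay":0,"az":0,"x":-0.002,"y":0.04,"z":-0.002,"fingers":15},{"ax":0,"ay":0,"az":0,"x":-0.004,"y":0.09,"z":-0.002,"fingers":15},{"ax":0,"ay":0,"az":0,"x":-0.006,"y":0.14,"z":-0.002,"fingers":15},{"ax":0,"ay":0,"az":0,"x":-0.008,"y":0.19,"z":-0.002,"fingers":15},{"ax":0,"ay":0,"az":0,"x":-0.01,"y":0.24,"z":-0.002,"fingers":15},{"ax":0,"ay":0,"az":0,"x":-0.013,"y":0.285,"z":-0.002,"fingers":15},{"ax":0,"ay":0,"az":0,"x":-0.0135,"y":0.313,"z":-0.002,"fingers":15},{"ax":0,"ay":0,"az":0,"x":-0.0135,"y":0.313,"z":-0.002,"fingers":15},{"ax":0,"ay":0,"az":0,"x":-0.0135,"y":0.313,"z":-0.002,"fingers":15},{"ax":0,"ay":0,"az":0,"x":-0.0135,"y":0.313,"z":-0.002,"fingers":15}]'
python3 -c "
from h import *
go(.5312,-.0335,.145,.021)"
```

```text
t: 33.67
eef_pos: [0.5313, -0.0346, 0.2409]
eef_rot: [-0.01, 1.0, -0.0, -0.001]
wrist_force: [0.0, -1.0, -2.3]
grip_width: 0.296
gripper_force: 30.0
xyz [-0.0001  0.0011  0.0959] a [-0.001 -0.006 -0.01 ] at [ 0.5313 -0.0346  0.2409] t 33.675 q6 -1.72 grip 0.296
```

```bash
python3 -m inch '[{"ax":0,"ay":0,"az":0,"x":0,"y":0.001,"z":0.04,"fingers":15},{"ax":0,"ay":0,"az":0,"x":0,"y":0.001,"z":0.08,"fingers":15},{"ax":0,"ay":0,"az":0,"x":0,"y":0.001,"z":0.093,"fingers":15},{"ax":0,"ay":0,"az":0,"x":0,"y":0.001,"z":0.096,"fingers":15},{"ax":0,"ay":0,"az":0,"x":0,"y":0.001,"z":0.097,"fingers":15},{"ax":0,"ay":0,"az":0,"x":0,"y":0.001,"z":0.097,"fingers":15},{"ax":0,"ay":0,"az":0,"x":0,"y":0.001,"z":0.097,"fingers":15}]'
```

```text
t: 34.55
eef_pos: [0.5318, -0.0326, 0.1458]
eef_rot: [-0.01, 1.0, -0.0, 0.001]
wrist_force: [-0.4, -0.8, -2.0]
grip_width: 0.292
gripper_force: 30.0
```

```bash
python3 -m inch '[{"ax":0,"ay":0,"az":0,"x":0,"y":0,"z":0.0015,"fingers":15},{"ax":0,"ay":0,"az":0,"x":0,"y":0,"z":0.0025,"fingers":15},{"ax":0,"ay":0,"az":0,"x":0,"y":0,"z":0.0025,"fingers":15}]'
```

```text
t: 34.92
eef_pos: [0.5317, -0.0325, 0.1431]
eef_rot: [-0.01, 1.0, -0.0, 0.001]
wrist_force: [-0.6, 0.5, 3.7]
grip_width: 0.296
gripper_force: 30.0
```

It's down, at the same height as the original grasp. Release, rise, and move aside for a top view.

```bash
python3 -m inch '[{"ax":0,"ay":0,"az":0,"x":0,"y":0,"z":0,"fingers":45},{"ax":0,"ay":0,"az":0,"x":0,"y":0,"z":0,"fingers":70},{"ax":0,"ay":0,"az":0,"x":0,"y":0,"z":0,"fingers":80},{"ax":0,"ay":0,"az":0,"x":0,"y":0,"z":-0.04,"fingers":80},{"ax":0,"ay":0,"az":0,"x":0,"y":0,"z":-0.1,"fingers":80},{"ax":0,"ay":0,"az":0,"x":0,"y":0,"z":-0.1,"fingers":80},{"ax":0,"ay":0,"az":0,"x":0,"y":0,"z":-0.1,"fingers":80}]'
python3 -m inch '[{"ax":0,"ay":0,"az":0,"x":0,"y":-0.06,"z":0,"fingers":80},{"ax":0,"ay":0,"az":0,"x":0,"y":-0.12,"z":0,"fingers":80},{"ax":0,"ay":0,"az":0,"x":0,"y":-0.18,"z":0,"fingers":80},{"ax":0,"ay":0,"az":0,"x":0,"y":-0.24,"z":0,"fingers":80},{"ax":0,"ay":0,"az":0,"x":0,"y":-0.3,"z":0,"fingers":80},{"ax":0,"ay":0,"az":0,"x":0,"y":-0.3,"z":0,"fingers":80},{"ax":0,"ay":0,"az":0,"x":0,"y":-0.3,"z":0,"fingers":80}]'
python3 -c "
from h import *
a=robot.grab_frame('top')[140:300,40:360];cv2.imwrite('pics/t9.png',cv2.convertScaleAbs(cv2.resize(a,None,fx=2.5,fy=2.5,interpolation=cv2.INTER_CUBIC),alpha=1.5))
c=robot.calibration('top'); P=[(.5522,.0637,.147),(.5313,-.0341,.158),(.459,.338,.114),(.6022,-.0499,.068)]
print(((pix(c,P)-[40,140])*2.5).round(0).tolist())"
```

```text
t: 35.8
eef_pos: [0.5314, -0.0325, 0.2418]
eef_rot: [-0.01, 1.0, 0.0, -0.0]
wrist_force: [-0.1, -0.1, 0.1]
grip_width: 0.8
gripper_force: 0.0
t: 36.67
eef_pos: [0.5372, -0.3319, 0.2401]
eef_rot: [-0.01, 1.0, 0.001, -0.001]
wrist_force: [0.4, 0.2, 0.5]
grip_width: 0.804
gripper_force: 0.0
[[508.0, 234.0], [641.0, 259.0], [148.0, 368.0], [652.0, 180.0]]
```

View pics/t9.png

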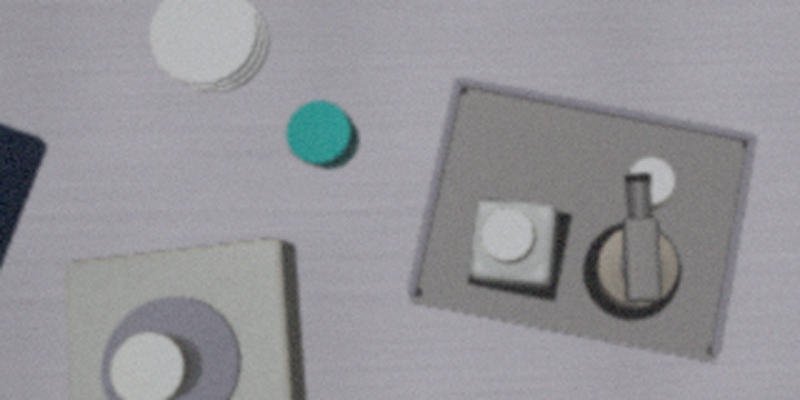

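The top view shows everything in place: cap at (508,235), head at (643,259), pot at (147,367) and jar at (653,181). Each is within 2 px of its prediction, so I'll hand in.

```bash
python3 -c "
from plant import robot
print(robot.hand_in())"
```

```text
the job is handed in; nothing more can be done
None
```

The job is handed in, result not reported back: the last image shows the pot on the pan centre, both bottles upright on their own mats and the tall jar unmoved, each within about 2 mm of target, after about 37 s.

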